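# Size a port bushing on the stepped gauge and file it

### The job

Take the white ring lying in the green circle on the grey board and slide it down over the stepped gauge until it stops; press it gently so that the sprung gauge gives by about 5 mm (never bottoming it) and keep it there for a second. The ring's size is the colour of the step it rests on: lift it off again and set it down flat, without dropping it, in the tray of that colour. Leave the two spare rings, the beaker and the jar alone.

Things in the scene. Friction and masses are not known exactly. Their poses are not given: they have to be found in the camera images.
- ring_a_mid (a point): one of three look-alike white plastic rings: outside diameter 46 mm, 20 mm high, about 50 g, lying flat (axis upright). The three bores are 18, 23 and 28 mm; which ring has which bore is not known, and which of them lies on the work place changes. This point is the ring's centre, half-way up; z is the ring's axis.
- ring_b_mid (a point): one of three look-alike white plastic rings: outside diameter 46 mm, 20 mm high, about 50 g, lying flat (axis upright). The three bores are 18, 23 and 28 mm; which ring has which bore is not known, and which of them lies on the work place changes. This point is the ring's centre, half-way up; z is the ring's axis.
- ring_c_mid (a point): one of three look-alike white plastic rings: outside diameter 46 mm, 20 mm high, about 50 g, lying flat (axis upright). The three bores are 18, 23 and 28 mm; which ring has which bore is not known, and which of them lies on the work place changes. This point is the ring's centre, half-way up; z is the ring's axis.
- work_place (a point): centre of the green circle (68 mm across) on the top face of the fixed grey board (90 x 300 mm, 6 mm thick). The ring to be sized lies here. The board's long side is this frame's y axis; the spare rings lie 100 and 200 mm along its -y.
- spare_place1 (a point): where one spare ring lies, on the board's top face, 100 mm from the work place
- spare_place2 (a point): where the other spare ring lies, on the board's top face, 200 mm from the work place
- gauge_tip (a point): top point, on the axis, of the stepped gauge's upright stem, 130 mm above the bench when free; z up. Below it a bare metal cone widens from 4 to 16 mm diameter in 10 mm, then a 16 mm diameter to 20 mm below the tip, then the coloured steps, each wider than the one above.
- step_red (a point): on the gauge's axis at the top of its red step (21 mm diameter, 14 mm high, with a 2 mm high conical shoulder at its top), 20 mm below the tip; moves with the stem. A ring of 18 mm bore stops on this shoulder: its underside is then 21 mm below the tip
- step_yellow (a point): on the gauge's axis at the top of its yellow step (26 mm diameter, 14 mm high, with a 2 mm high conical shoulder at its top), 34 mm below the tip; moves with the stem. A ring of 23 mm bore stops on this shoulder: its underside is then 35 mm below the tip
- step_blue (a point): on the gauge's axis at the top of its blue step (31 mm diameter, 22 mm high, with a 2 mm high conical shoulder at its top), 48 mm below the tip; moves with the stem. A ring of 28 mm bore stops on this shoulder: its underside is then 49 mm below the tip
- gauge_stem (a joint): how far the sprung stem, tip and steps together, is pressed straight down: 0 free, 0.014 m bottomed. It starts to give at about 4 N and takes about 0.5 N more per mm.
- gauge_base: the gauge's fixed grey foot, 90 mm across, 12 mm high, with a sleeve 44 mm across up to 62 mm above the bench; origin at the centre of its underside, under the stem; z up
- tray_red: fixed square red tray, 100 x 100 mm outside, walls 4 mm thick and 12 mm high, floor about 4 mm thick; origin at the centre of its underside on the bench, z up
- tray_yellow: fixed square yellow tray, 100 x 100 mm outside, walls 4 mm thick and 12 mm high, floor about 4 mm thick; origin at the centre of its underside on the bench, z up
- tray_blue: fixed square blue tray, 100 x 100 mm outside, walls 4 mm thick and 12 mm high, floor about 4 mm thick; origin at the centre of its underside on the bench, z up
- beaker_mid (a point): glass beaker, 68 mm across and 85 mm high, loose, standing upright: leave alone. Point on its axis at 42 mm height.
- jar_mid (a point): brown jar with black cap, 56 mm across and 100 mm high, loose, standing upright: leave alone. Point on its axis at 50 mm height.
There are look-alikes about, which are no part of the job. Leave any brown look-alike of the part that bears ring_c_mid alone.

How it is judged:
By the outcome, as a careful person would: the job done as asked, in the order asked, and still so for the second after the job is handed in, with the robot touching nothing.
It also fails if it takes over 56 s, if anything falls off the work surface, if the arm or the gripper's body presses on something with over 40 N, if the wrist force passes 120 N, or if a joint passes its speed limit or range.

### The arm

A 6-joint arm with a two-finger parallel gripper is mounted at the origin on the work surface. World frame = base frame: x ahead of the robot, y to its left, z up, the work surface at z = 0. Lengths are in m, angles in rad, forces in N, time in s.
With the tool pointing down it reaches from about 0.275 to 0.75 m from the base axis. Payload 10.2 kg.
Tool frame: the origin (TCP) lies at the very end of the fingers, on their centre line; the grasp point (between the pads) lies 19 mm behind it; z points along the fingers, y is the line along which they close (so a half turn about z gives the same grasp; the last joint's range is limited). The gripper opens to 88 mm and grips with 3 to 60 N. Pads are 18 mm wide; open, the fingers measure 123 mm over their backs; the gripper's body (75 mm by 187 mm) begins 45 mm behind the grasp point.
Start: joints at [-1.436, 0.313, 1.498, -0, 1.331, -0.223], TCP at [0.184, -0.492, 0.206] pointing down, gripper open.
Joint ranges: [-2.94, 2.94], [-0.97, 2.17], [0.19, 2.56], [-1.23, 4.37], [0.02, 3.11], [-2.88, 2.88]. Speed limits (rad/s): [2.39, 2.39, 3.01, 3.14, 3.14, 3.14].

### API

Orientations are given as a rotation vector (axis times angle).
In Python, from rig import * gives the robot as it stands.
- The arm moves only by the tool drive_tool, never from a script. Its argument "commands" is a list of rows, each an object of numbers: "tx", "ty", "tz": the shift along the tool's x, y, z in m; "wx", "wy", "wz": the turn, a rotation vector about the tool's x, y, z in rad; "grip": the finger opening in m, from 0 to 0.0881. A call has 1 to 20 rows; each row shifts and turns the commanded pose from where the row before left it, along the tool's axes as they then stand; what a row does not reach is not made up. A row lasts 1/10 s, in which the tool goes at most 50 mm and 8.59 degrees, less where a joint would pass 70% of its speed; a pose out of reach is approached as far as the arm can. A call is refused whole if a number of a shift passes 0.05 or a number of a turn 0.15, either way. A call with a gripper value outside its range is refused whole. The fingers move at their own pace and stop on an object; "force" is the grip in N (left out, the last holds). Time passes only in rows, so rows that do not move let the fingers close. It gives the time, the measured TCP pose, the force, the opening and the grip force at its end, in the units of the state.
- get_obs(): the state, without advancing time (a new reading comes with each control period).
- snapshot(name): name is "side" or "top" or "wrist"; returns a dict with "image" (400x640x3 uint8, red, green, blue), "mtx" (3x3 intrinsics, pixels), "R" (3x3) and "t" (3): a world point X has camera coordinates R X + t. Camera axes: x right, y down, z forward; pixel columns grow to the right and rows downward; lengths in m; the calibration is good to about 2 mm. A picture is of the moment at which its call begins. There is no depth.
- hand_in(): hands the job in; it is judged then, once.
The state is a dict: "clock": time; "qpos": joint angles; "qd": joint speeds; "joint_efforts": joint torques, N m; "eef_pos": TCP position; "ee_rot": TCP orientation; "wrist_force": force on the tool from outside, world axes, zero at the start; "wrist_torque": the same for the moment, N m; "grip_width": finger opening in m; "grip_force": force on a finger pad.
Only numpy, scipy, OpenCV 4.12 (cv2) and the standard library are available. Lean on these libraries where they do the work, as an engineer would, in place of code of your own. Each camera call takes 0.05 s, during which the arm holds its last target. There are 200 camera calls.

## Working session

There is one attempt and no reset: what is moved stays moved. The work goes in short steps, Python scripts to look and compute and a tool call to move; the robot and the scene stay as the last step left them, time stands still between calls to the robot, and variables do not carry over. Pictures are saved under pics/ and viewed, at most 10 in all, crops included, and the job is handed in when it is done.

Besides the shell and the picture viewer there is one more tool, called after "Emit:" in YAML: its name, and indented under it one key for each argument. drive_tool: Moves the arm, as the interface text tells. Its arguments: {"type":"object","properties":{"commands":{"type":"array","items":{"type":"object","properties":{"tx":{"type":"number"},"ty":{"type":"number"},"tz":{"type":"number"},"wx":{"type":"number"},"wy":{"type":"number"},"wz":{"type":"number"},"grip":{"type":"number"}}}},"force":{"type":"number"}},"required":["commands"]}

```bash
mkdir -p pics; ls; python3 - <<'E'
from rig import *
import cv2,numpy as np
o=get_obs();print({k:np.round(v,4).tolist() for k,v in o.items()})
ims={}
for n in ("top","side"):
    s=snapshot(n);np.savez(f"{n}0.npz",**s)
    cv2.imwrite(f"pics/{n}0.png",s["image"][:,:,::-1]);print(n,s["mtx"].tolist(),np.round(s["R"],4).tolist(),np.round(s["t"],4).tolist())
E
```

```text
pics
{'clock': 0.0, 'qpos': [-1.4364, 0.3134, 1.4985, -0.0, 1.331, -0.2234], 'qd': [-0.0, 0.0009, 0.0001, -0.0004, 0.0006, -0.0004], 'joint_efforts': [0.0002, -40.2208, -25.2269, 0.0695, 0.0353, -0.0001], 'eef_pos': [0.1838, -0.4915, 0.2057], 'ee_rot': [-3.0902, -0.5588, -0.0001], 'wrist_force': [0.0633, 0.1845, 0.1123], 'wrist_torque': [0.0055, -0.0155, -0.0096], 'grip_force': 0.0, 'grip_width': 0.0881}
top [[361.9577357061942, 0.0, 318.8946872714941], [0.0, 361.9577357061942, 203.8587931629993], [0.0, 0.0, 1.0]] [[0.0091, -1.0, -0.0002], [-0.9846, -0.0089, -0.1744], [0.1744, 0.0017, -0.9847]] [0.0009, 0.5166, 0.9218]
side [[503.32130304705566, 0.0, 317.49052994642193], [0.0, 503.32130304705566, 197.2585305397362], [0.0, 0.0, 1.0]] [[-0.9379, -0.3469, -0.0081], [-0.2362, 0.6552, -0.7176], [0.2542, -0.671, -0.6965]] [0.4537, 0.1834, 1.1049]
```

View pics/top0.png

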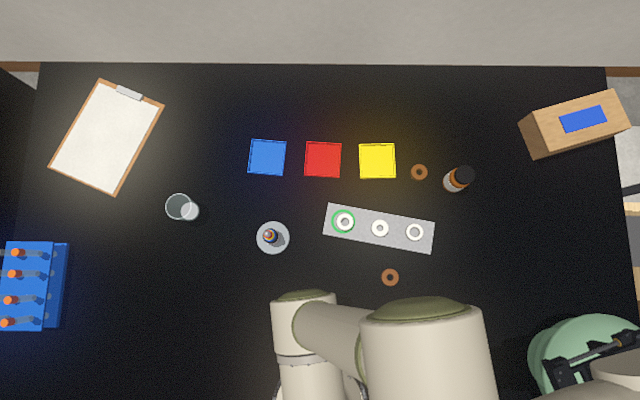

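View pics/side0.png

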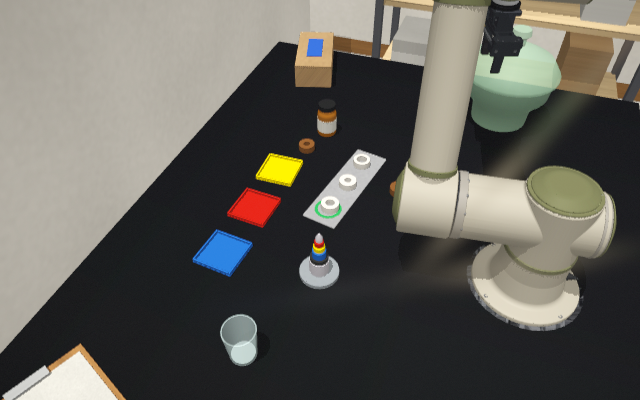

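The top view shows the work ring in the green circle at (343,221) and the spares at (380,228) and (415,232). The gauge is at (270,237), with the trays at blue (267,157), red (323,159) and yellow (377,160). In the side view the gauge tip is at (319,235) and the work ring at (329,206).

```bash
cat >h.py <<'E'
import numpy as np,cv2
from scipy.spatial.transform import Rotation as Ro
def ray(s,uv):
    c=-s["R"].T@s["t"];d=s["R"].T@np.linalg.inv(s["mtx"])@np.array([*uv,1.]);return c,d
def onz(s,uv,z):
    c,d=ray(s,uv);return c+d*(z-c[2])/d[2]
def proj(s,X):
    p=s["mtx"]@(s["R"]@np.asarray(X)+s["t"]);return p[:2]/p[2]
def tri(obs):
    A=np.zeros((3,3));b=np.zeros(3)
    for s,uv in obs:
        c,d=ray(s,uv);d=d/np.linalg.norm(d);P=np.eye(3)-np.outer(d,d);A+=P;b+=P@c
    return np.linalg.solve(A,b)
def hsv(s): return cv2.cvtColor(s["image"],cv2.COLOR_RGB2HSV)
def blobs(m,amin=20):
    n,l,st,ce=cv2.connectedComponentsWithStats(m.astype(np.uint8));return [(st[i].tolist(),ce[i].round(1).tolist()) for i in range(1,n) if st[i][4]>=amin]
E
python3 - <<'E'
from h import *
for n in("top","side"):
    s=dict(np.load(n+"0.npz"));H=hsv(s)
    h,S,V=[H[...,i].astype(int) for i in range(3)]
    for c,lo,hi,z in(("red",0,5,.01),("yellow",26,33,.01),("blue",103,115,.01),("green",55,75,.006)):
        m=(h>=lo)&(h<=hi)&(S>130)&(V>70)
        if n=="top": m[:130]=0; m[260:]=0; m[:,:200]=0;m[:,480:]=0
        else: m[:130]=0;m[300:]=0;m[:,:180]=0;m[:,380:]=0
        for st,ce in blobs(m,40):
            x0,y0,w,hh,a=st
            bc=(x0+(w-1)/2,y0+(hh-1)/2)
            print(n,c,st,ce,onz(s,ce,z).round(4),onz(s,bc,z).round(4))
    im=s["image"][:,:,::-1]
    x,y=(270,235) if n=="top" else (319,250)
    cv2.imwrite(f"pics/{n}c.png",cv2.resize(im[y-30:y+50,x-50:x+100],None,fx=5,fy=5,interpolation=cv2.INTER_NEAREST))
a=cv2.imread("pics/topc.png");b=cv2.imread("pics/sidec.png");cv2.imwrite("pics/crop1.png",cv2.resize(np.vstack([a,b]),None,fx=.75,fy=.75))
E
```

```text
top red [304, 141, 38, 37, 1212] [323.0, 159.1] [ 0.6517 -0.0049  0.01  ] [ 0.652  -0.0034  0.01  ]
top yellow [359, 143, 37, 35, 1240] [377.0, 160.3] [ 0.6495 -0.1578  0.01  ] [ 0.6504 -0.1578  0.01  ]
top blue [247, 138, 40, 38, 1275] [266.4, 156.8] [0.657  0.1557 0.01  ] [0.6579 0.1555 0.01  ]
top green [332, 210, 23, 23, 80] [341.7, 221.1] [ 0.4758 -0.0578  0.006 ] [ 0.4761 -0.0613  0.006 ]
side red [227, 187, 54, 41, 1335] [254.0, 207.0] [0.652  0.0034 0.01  ] [0.6532 0.0039 0.01  ]
side red [314, 239, 10, 9, 42] [318.5, 243.6] [0.4585 0.0613 0.01  ] [0.4591 0.0596 0.01  ]
side yellow [255, 153, 48, 34, 1071] [279.1, 169.3] [ 0.6501 -0.1502  0.01  ] [ 0.6513 -0.1488  0.01  ]
side yellow [313, 243, 12, 10, 53] [318.7, 249.0] [0.4524 0.0765 0.01  ] [0.4544 0.0724 0.01  ]
side blue [192, 229, 61, 48, 1710] [222.4, 252.2] [0.6573 0.1608 0.01  ] [0.6577 0.1619 0.01  ]
side blue [312, 247, 15, 14, 104] [318.5, 255.5] [0.4462 0.0947 0.01  ] [0.4471 0.0888 0.01  ]
side green [315, 201, 26, 17, 91] [326.0, 211.2] [ 0.4787 -0.0477  0.006 ] [ 0.4778 -0.0562  0.006 ]
```

View pics/crop1.png

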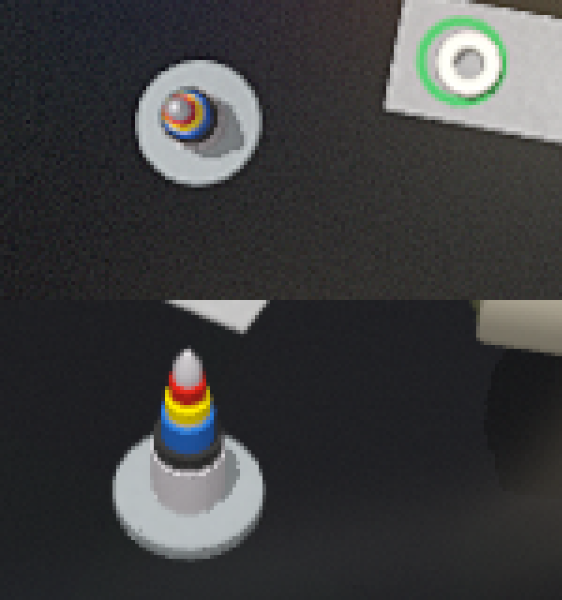

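The crop shows the gauge tip at top (267.2,232.5) and side (319.1,233.3). The foot's centre is at top (273.1,237.5) and side (319.4,270.7), and the ring's top is centred at top (344.8,221.5).

```bash
python3 - <<'E'
from h import *
t=dict(np.load("top0.npz"));s=dict(np.load("side0.npz"))
print("tip",tri([(t,(267.2,232.5)),(s,(319.1,233.3))]).round(4), onz(t,(267.2,232.5),.128).round(4),onz(s,(319.1,233.3),.13).round(4))
print("base",onz(t,(273.1,237.5),.012).round(4),onz(s,(319.4,270.7),.012).round(4))
print("ring",onz(t,(344.8,221.5),.026).round(4),onz(s,(329.5,204),.026).round(4))
# board corners via grey: spare direction
for uv in((380,228),(415,232)):print("spare",onz(t,uv,.026).round(4))
E
```

```text
tip [0.431  0.1292 0.1279] [0.4308 0.1292 0.128 ] [0.4306 0.131  0.13  ]
base [0.4284 0.1294 0.012 ] [0.4288 0.136  0.012 ]
ring [ 0.4722 -0.0649  0.026 ] [ 0.4724 -0.0556  0.026 ]
spare [ 0.4554 -0.1597  0.026 ]
spare [ 0.4454 -0.2536  0.026 ]
```

Emit:
drive_tool:
  commands:
    - {"tx": 0.013,"ty": -0.01,"grip": 0.065}
    - {"tx": 0.026,"ty": -0.019}
    - {"tx": 0.026,"ty": -0.019}
    - {"tx": 0.026,"ty": -0.019}
    - {"tx": 0.026,"ty": -0.019}
    - {"tx": 0.026,"ty": -0.019}
    - {"tx": 0.026,"ty": -0.019}
    - {"tx": 0.026,"ty": -0.019}
    - {"tx": 0.026,"ty": -0.019}
    - {"tx": 0.026,"ty": -0.019}
    - {"tx": 0.026,"ty": -0.019}
    - {"tx": 0.026,"ty": -0.019}
    - {"tx": 0.026,"ty": -0.019}
    - {"tx": 0.026,"ty": -0.019}
    - {"tx": 0.026,"ty": -0.019}
    - {"tx": 0.026,"ty": -0.019}
    - {"tx": 0.013,"ty": -0.01}
    - {"tx": 0.006}
    - {}
    - {}
  force: 30

```text
$.commands[0]: bad value
```

```bash
python3 - <<'E'
from rig import *
from h import *
s=snapshot("wrist");np.savez("w1.npz",**s);cv2.imwrite("pics/w1.png",s["image"][:,:,::-1])
o=get_obs();print(o["clock"],o["eef_pos"],o["ee_rot"],(-s["R"].T@s["t"]).round(3))
for X in((.473,-.06,.026),(.43,.130,.13)):print(proj(s,X))
E
```

```text
0.15 [ 0.18381448 -0.49154432  0.20580727] [-3.09050235e+00 -5.58890358e-01 -3.26985847e-05] [ 0.255 -0.465  0.384]
[ -67.07134454 -364.66510047]
[-831.22882248 -804.79585252]
```

View pics/w1.png

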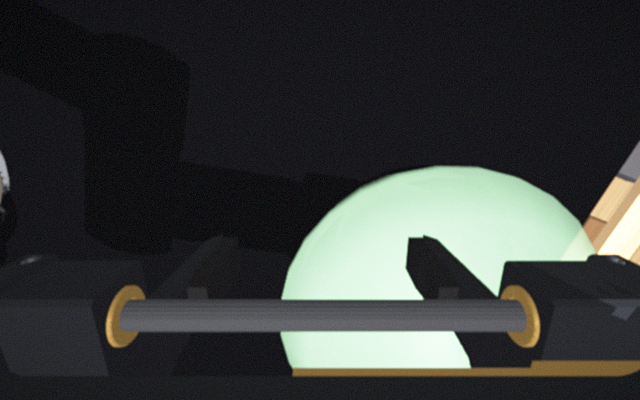

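The move was refused, so this picture only shows the start pose, with the fingertips at about (225,240) and (420,240). I suspect every row needs all the keys, so I'll send full rows.

Emit:
drive_tool:
  commands:
    - {"tx": 0.013,"ty": -0.01,"tz": 0,"wx": 0,"wy": 0,"wz": 0,"grip": 0.065}
  force: 30

```text
clock: 0.25
eef_pos: [0.1921, -0.478, 0.2057]
ee_rot: [-3.091, -0.557, 0.0]
wrist_force: [-0.4, 0.0, -0.7]
grip_width: 0.0821
grip_force: 0.0
```

Emit:
drive_tool:
  commands:
    - {"tx": 0.026,"ty": -0.019,"tz": 0,"wx": 0,"wy": 0,"wz": 0,"grip": 0.065}
    - {"tx": 0.026,"ty": -0.019,"tz": 0,"wx": 0,"wy": 0,"wz": 0,"grip": 0.065}
    - {"tx": 0.026,"ty": -0.019,"tz": 0,"wx": 0,"wy": 0,"wz": 0,"grip": 0.065}
    - {"tx": 0.026,"ty": -0.019,"tz": 0,"wx": 0,"wy": 0,"wz": 0,"grip": 0.065}
    - {"tx": 0.026,"ty": -0.019,"tz": 0,"wx": 0,"wy": 0,"wz": 0,"grip": 0.065}
    - {"tx": 0.026,"ty": -0.019,"tz": 0,"wx": 0,"wy": 0,"wz": 0,"grip": 0.065}
    - {"tx": 0.026,"ty": -0.019,"tz": 0,"wx": 0,"wy": 0,"wz": 0,"grip": 0.065}
    - {"tx": 0.026,"ty": -0.019,"tz": 0,"wx": 0,"wy": 0,"wz": 0,"grip": 0.065}
    - {"tx": 0.026,"ty": -0.019,"tz": 0,"wx": 0,"wy": 0,"wz": 0,"grip": 0.065}
    - {"tx": 0.026,"ty": -0.019,"tz": 0,"wx": 0,"wy": 0,"wz": 0,"grip": 0.065}
    - {"tx": 0.026,"ty": -0.019,"tz": 0,"wx": 0,"wy": 0,"wz": 0,"grip": 0.065}
    - {"tx": 0.026,"ty": -0.019,"tz": 0,"wx": 0,"wy": 0,"wz": 0,"grip": 0.065}
    - {"tx": 0.026,"ty": -0.019,"tz": 0,"wx": 0,"wy": 0,"wz": 0,"grip": 0.065}
    - {"tx": 0.026,"ty": -0.019,"tz": 0,"wx": 0,"wy": 0,"wz": 0,"grip": 0.065}
    - {"tx": 0.026,"ty": -0.019,"tz": 0,"wx": 0,"wy": 0,"wz": 0,"grip": 0.065}
    - {"tx": 0.013,"ty": -0.01,"tz": 0,"wx": 0,"wy": 0,"wz": 0,"grip": 0.065}
    - {"tx": 0,"ty": 0,"tz": 0,"wx": 0,"wy": 0,"wz": 0,"grip": 0.065}
    - {"tx": 0,"ty": 0,"tz": 0,"wx": 0,"wy": 0,"wz": 0,"grip": 0.065}
  force: 30

```text
clock: 2.05
eef_pos: [0.4661, -0.06, 0.2061]
ee_rot: [-3.091, -0.56, 0.001]
wrist_force: [0.4, 0.2, -0.2]
grip_width: 0.0651
grip_force: 0.0
```

```bash
python3 - <<'E'
from rig import *
from h import *
s=snapshot("wrist");np.savez("w2.npz",**s);cv2.imwrite("pics/w2.png",s["image"][:,:,::-1])
o=get_obs();print(o["clock"],o["eef_pos"],o["ee_rot"],(-s["R"].T@s["t"]).round(3))
for X in((.473,-.06,.026),(.43,.130,.13)):print(proj(s,X))
E
```

```text
2.1 [ 0.46609829 -0.0605025   0.2061665 ] [-3.09143652e+00 -5.58924042e-01  5.18104790e-04] [ 0.537 -0.033  0.384]
[324.53323038 162.50884285]
[ 92.58938551 155.34235812]
```

View pics/w2.png

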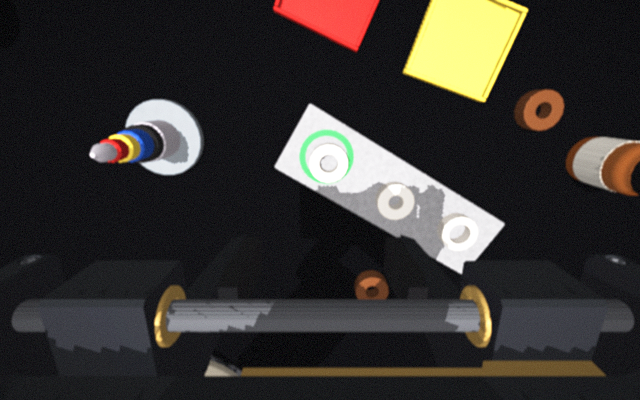

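The wrist view shows the work ring's top centred near (328,162) inside the green circle, and the gauge tip at about (90,153).

```bash
python3 - <<'E'
from h import *
s=dict(np.load("w2.npz"));H=hsv(s).astype(int)
m=(H[...,2]>225)&(H[...,1]<25);m[:130]=0;m[190:]=0;m[:,:300]=0;m[:,355:]=0
b=blobs(m,100);print(b)
cnt,_=cv2.findContours(m.astype(np.uint8),cv2.RETR_CCOMP,cv2.CHAIN_APPROX_NONE)
for c in cnt:
    if len(c)>12:(e:=cv2.fitEllipse(c));print("ell",e,onz(s,e[0],.026).round(4))
g=(abs(H[...,0]-65)<12)&(H[...,1]>120)&(H[...,2]>70);g[:120]=0
y,x=np.where(g);e=cv2.fitEllipse(cv2.convexHull(np.c_[x,y].astype(np.int32)));print("green",e,onz(s,e[0],.006).round(4))
# tip: brightest non-coloured left cone
m=(H[...,2]>110)&(H[...,1]<60);m[:,100:]=0;m[:130]=0;m[180:]=0;m[:,:80]=0
print(blobs(m,5))
for uv in((90,153),):print(onz(s,uv,.129).round(4))
E
```

```text
[([300, 130, 18, 18, 124], [304.9, 134.8]), ([306, 130, 49, 60, 1937], [331.8, 160.6]), ([300, 166, 27, 24, 185], [308.4, 180.3])]
ell ((311.74725341796875, 176.47947692871094), (19.47471046447754, 27.10330581665039), 117.68505859375) [ 0.4519 -0.0517  0.026 ]
ell ((332.41253662109375, 158.92654418945312), (48.03998565673828, 61.241004943847656), 174.79994201660156) [ 0.4802 -0.0672  0.026 ]
ell ((327.84814453125, 163.48951721191406), (16.328176498413086, 17.40729522705078), 101.72671508789062) [ 0.4733 -0.0641  0.026 ]
ell ((330.5, 143.0), (2.223130226135254, 7.822433948516846), 90.0) [ 0.4968 -0.0584  0.026 ]
ell ((307.7731628417969, 137.81024169921875), (18.107738494873047, 19.557119369506836), 42.67460250854492) [ 0.4932 -0.0318  0.026 ]
green ((326.1018371582031, 156.22023010253906), (51.113250732421875, 51.9726448059082), 77.11773681640625) [ 0.4774 -0.0606  0.006 ]
[([89, 143, 11, 19, 149], [95.0, 151.9])]
[0.4308 0.1329 0.129 ]
```

Emit:
drive_tool:
  commands:
    - {"tx": 0.004,"ty": 0.002,"tz": 0.02,"wx": 0,"wy": 0,"wz": 0,"grip": 0.065}
    - {"tx": 0.003,"ty": 0.002,"tz": 0.04,"wx": 0,"wy": 0,"wz": 0,"grip": 0.065}
    - {"tx": 0,"ty": 0,"tz": 0.04,"wx": 0,"wy": 0,"wz": 0,"grip": 0.065}
    - {"tx": 0,"ty": 0,"tz": 0.03,"wx": 0,"wy": 0,"wz": 0,"grip": 0.065}
    - {"tx": 0,"ty": 0,"tz": 0.016,"wx": 0,"wy": 0,"wz": 0,"grip": 0.065}
    - {"tx": 0,"ty": 0,"tz": 0,"wx": 0,"wy": 0,"wz": 0,"grip": 0.065}
    - {"tx": 0,"ty": 0,"tz": 0,"wx": 0,"wy": 0,"wz": 0,"grip": 0.065}
  force: 30

```text
clock: 2.8
eef_pos: [0.4747, -0.0623, 0.0609]
ee_rot: [3.091, 0.557, 0.001]
wrist_force: [-1.1, -0.4, 0.0]
grip_width: 0.0647
grip_force: 0.0
```

```bash
python3 - <<'E'
from rig import *
from h import *
s=snapshot("wrist");np.savez("w3.npz",**s)
o=get_obs();print(o["clock"],o["eef_pos"],o["wrist_force"])
im=s["image"][:,:,::-1].copy()
p=o["eef_pos"];R=Ro.from_rotvec(o["ee_rot"]).as_matrix()
q=proj(s,[p[0],p[1],.026]);print("tcp axis at ring top",q,"ring est",proj(s,[.474,-.062,.026]))
cv2.drawMarker(im,tuple(int(v) for v in q),(0,0,255),0,8)
cv2.imwrite("pics/w3.png",im)
E
```

```text
2.85 [ 0.47506937 -0.06231106  0.06134579] [-0.06197836  0.76573205 -0.29176334]
tcp axis at ring top [322.8646323  208.91565345] ring est [321.95818495 210.06507433]
```

View pics/w3.png

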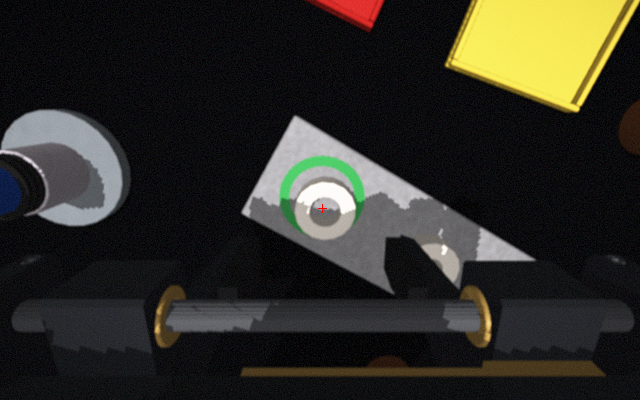

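The ring's top centre is at about (325,207.5) and the tool axis projects to (322.9,208.9), so they agree within 2 mm. The fingers clear the spare at (437,258). I'll descend and grip.

Emit:
drive_tool:
  commands:
    - {"tx": 0.001,"ty": 0,"tz": 0.02,"wx": 0,"wy": 0,"wz": 0,"grip": 0.06}
    - {"tx": 0,"ty": 0,"tz": 0.015,"wx": 0,"wy": 0,"wz": 0,"grip": 0.06}
    - {"tx": 0,"ty": 0,"tz": 0.012,"wx": 0,"wy": 0,"wz": 0,"grip": 0.06}
    - {"tx": 0,"ty": 0,"tz": 0,"wx": 0,"wy": 0,"wz": 0,"grip": 0.06}
    - {"tx": 0,"ty": 0,"tz": 0,"wx": 0,"wy": 0,"wz": 0,"grip": 0.055}
    - {"tx": 0,"ty": 0,"tz": 0,"wx": 0,"wy": 0,"wz": 0,"grip": 0.05}
    - {"tx": 0,"ty": 0,"tz": 0,"wx": 0,"wy": 0,"wz": 0,"grip": 0.04}
    - {"tx": 0,"ty": 0,"tz": 0,"wx": 0,"wy": 0,"wz": 0,"grip": 0.04}
    - {"tx": 0,"ty": 0,"tz": 0,"wx": 0,"wy": 0,"wz": 0,"grip": 0.04}
  force: 25

```text
clock: 3.75
eef_pos: [0.4757, -0.0613, 0.0134]
ee_rot: [3.091, 0.559, 0.001]
wrist_force: [0.2, 0.0, 0.3]
grip_width: 0.0403
grip_force: 0.0
```

The opening is 40 mm with no grip force, so something is off. I'll look before moving.

```bash
python3 - <<'E'
from rig import *
from h import *
o=get_obs();print(o["grip_width"],o["grip_force"],o["wrist_force"])
s=snapshot("wrist");w=s["image"][100:330,150:500,::-1]
t=snapshot("side");x=t["image"][120:280,230:430,::-1]
cv2.imwrite("pics/v4.png",np.hstack([cv2.resize(w,(450,300)),cv2.resize(x,(350,280))[:300] if 0 else cv2.resize(x,(350,300))]))
E
```

```text
0.040285085623459664 0.0 [0.17137553 0.01385035 0.33391445]
```

View pics/v4.png

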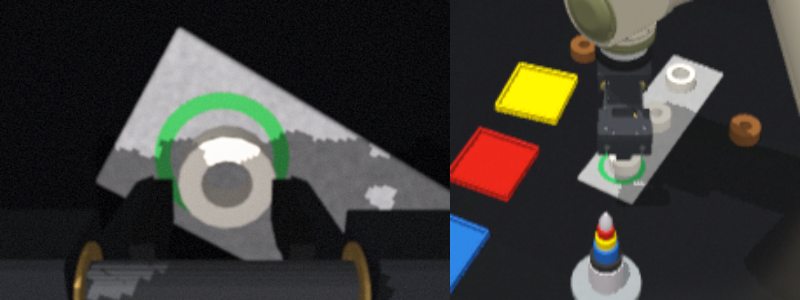

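The wrist crop shows the ring still on the board, centred at about (326,240) in full-image pixels, with the fingers around its rear half and not gripping it. I'll compare that with the tool's projection.

```bash
python3 - <<'E'
from rig import *
from h import *
s=snapshot("wrist");t=snapshot("top");np.savez("w5.npz",**s);np.savez("t5.npz",**t)
o=get_obs();p=o["eef_pos"];R=Ro.from_rotvec(o["ee_rot"]).as_matrix();print(p,R[:,0],R[:,1])
print("tcp proj z.026",proj(s,[p[0],p[1],.026]))
for a in(-.009,.009):
  for y in(-.02,.02):print("pad corner",a,y,proj(s,p+R@np.array([a,y,0])))
c=onz(s,(325.8,239.6),.026);print("ring",c,(R.T@(c-p)))
g=hsv(s).astype(int);g=(abs(g[...,0]-65)<12)&(g[...,1]>120)&(g[...,2]>60);g[:120]=0
y,x=np.where(g);print("green x",x.min(),x.max(),"y",y.min());
print("exp circle top/left/right",[proj(s,np.array([.4765,-.061,.006])+.034*v).round(1).tolist() for v in (R[:,0],R[:,1],-R[:,1])])
w=s["image"][180:300,230:420,::-1];cv2.imwrite("pics/w5.png",cv2.resize(w,None,fx=4,fy=4))
E
```

```text
[ 0.47559522 -0.06134093  0.01324476] [9.36676217e-01 3.50196608e-01 1.67068775e-05] [ 3.50196607e-01 -9.36676217e-01  1.90023238e-05]
tcp proj z.026 [322.87280244 236.83086256]
pad corner -0.009 -0.02 [291.24585598 241.36816166]
pad corner -0.009 0.02 [354.39222604 241.30522559]
pad corner 0.009 -0.02 [290.3566304  214.73293375]
pad corner 0.009 0.02 [355.27265311 214.67394753]
ring [ 0.47453314 -0.06357212  0.026     ] [-0.00177597  0.00171821 -0.01275523]
green x 271 374 y 172
exp circle top/left/right [[322.8, 170.9], [375.4, 222.3], [270.2, 222.4]]
```

View pics/w5.png

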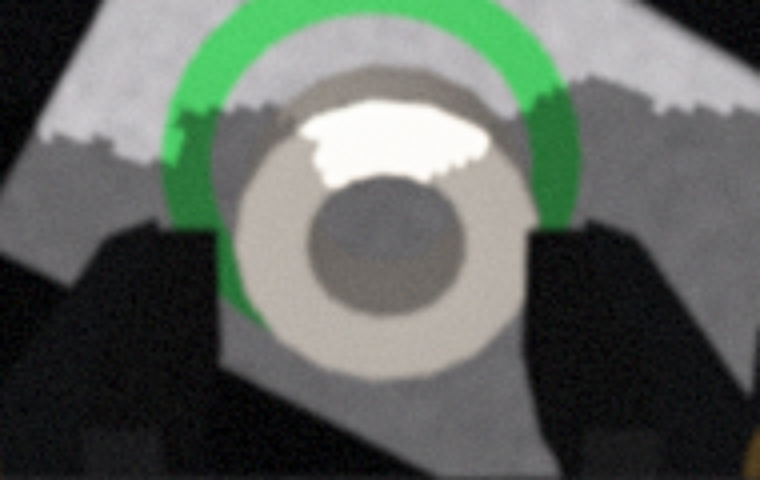

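The fingertips appear about 30 mm higher than the stated TCP: the gap is 77 px where 65 px was expected, and the front edge is at row 237 where 215 was expected. The side view also shows the fingers ending above the ring. I'll quantify how far the real fingertips sit from the TCP.

```bash
python3 - <<'E'
from rig import *
from h import *
s=dict(np.load("w5.npz"))
o=get_obs();p=o["eef_pos"];R=Ro.from_rotvec(o["ee_rot"]).as_matrix();w=o["grip_width"]/2
for d in(0,.01,.015,.02,.025,.03,.035):
    print(d,proj(s,p+R@[.009,w,-d]).round(1),proj(s,p+R@[.009,-w,-d]).round(1))
t=snapshot("side");np.savez("s5.npz",**t)
for d in(0,.01,.02,.03):print("side",d,[proj(t,p+R@[a,y,-d]).round(1).tolist() for a,y in((.009,w+.012),(.009,w),(.009,-w),(.009,-w-.012))])
c=t["image"][150:240,270:400,::-1]
cv2.imwrite("pics/s5.png",cv2.resize(c,None,fx=6,fy=6,interpolation=cv2.INTER_CUBIC))
E
```

```text
0 [355.4 214.7] [290.3 214.7]
0.01 [357.1 220.7] [288.6 220.8]
0.015 [358.1 224. ] [287.7 224.1]
0.02 [359.1 227.4] [286.7 227.5]
0.025 [360.2 231.1] [285.7 231.2]
0.03 [361.3 235. ] [284.6 235. ]
0.035 [362.5 239.1] [283.5 239.1]
side 0 [[325.2, 196.9], [325.3, 200.2], [325.5, 211.6], [325.6, 215.1]]
side 0.01 [[325.2, 194.1], [325.3, 197.4], [325.6, 208.7], [325.6, 212.2]]
side 0.02 [[325.3, 191.2], [325.3, 194.5], [325.6, 205.9], [325.6, 209.4]]
side 0.03 [[325.3, 188.3], [325.3, 191.6], [325.6, 203.0], [325.7, 206.5]]
```

View pics/s5.png

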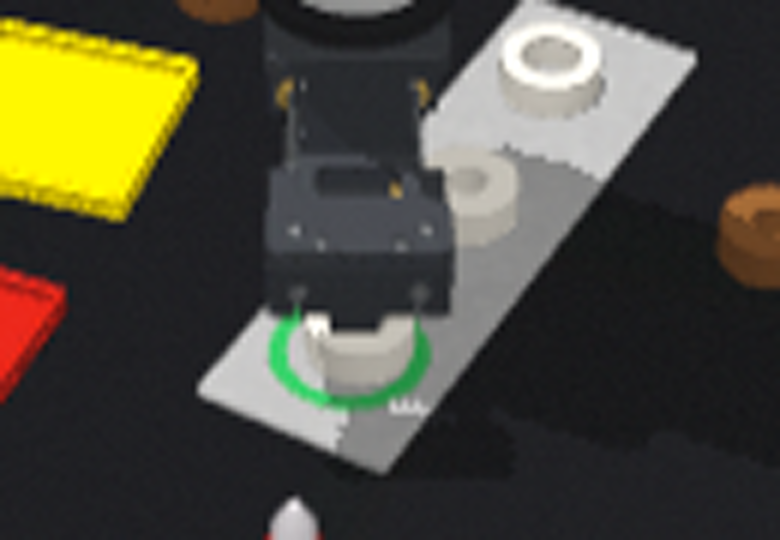

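The wrist and side views agree that the real fingertips end about 30 mm short of the reported TCP. They are now at z≈0.044, above the ring's 0.026 top. From the last crop the bore-to-outside ratio is about 0.52, which suggests a 23 mm bore. I'll open, go down 28 mm and grip.

Emit:
drive_tool:
  commands:
    - {"tx": 0,"ty": 0,"tz": 0,"wx": 0,"wy": 0,"wz": 0,"grip": 0.06}
    - {"tx": -0.002,"ty": 0.001,"tz": 0,"wx": 0,"wy": 0,"wz": 0,"grip": 0.06}
    - {"tx": 0,"ty": 0,"tz": 0,"wx": 0,"wy": 0,"wz": 0,"grip": 0.06}
    - {"tx": 0,"ty": 0,"tz": 0.005,"wx": 0,"wy": 0,"wz": 0,"grip": 0.06}
    - {"tx": 0,"ty": 0,"tz": 0.005,"wx": 0,"wy": 0,"wz": 0,"grip": 0.06}
    - {"tx": 0,"ty": 0,"tz": 0.005,"wx": 0,"wy": 0,"wz": 0,"grip": 0.06}
    - {"tx": 0,"ty": 0,"tz": 0,"wx": 0,"wy": 0,"wz": 0,"grip": 0.06}
    - {"tx": 0,"ty": 0,"tz": 0,"wx": 0,"wy": 0,"wz": 0,"grip": 0.06}
  force: 25

```text
clock: 4.8
eef_pos: [0.474, -0.0629, -0.0019]
ee_rot: [-3.091, -0.559, 0.0]
wrist_force: [0.1, -0.7, 0.1]
grip_width: 0.0601
grip_force: 0.0
```

Emit:
drive_tool:
  commands:
    - {"tx": 0,"ty": 0,"tz": 0.005,"wx": 0,"wy": 0,"wz": 0,"grip": 0.06}
    - {"tx": 0,"ty": 0,"tz": 0.004,"wx": 0,"wy": 0,"wz": 0,"grip": 0.06}
    - {"tx": 0,"ty": 0,"tz": 0.004,"wx": 0,"wy": 0,"wz": 0,"grip": 0.06}
    - {"tx": 0,"ty": 0,"tz": 0,"wx": 0,"wy": 0,"wz": 0,"grip": 0.06}
    - {"tx": 0,"ty": 0,"tz": 0,"wx": 0,"wy": 0,"wz": 0,"grip": 0.056}
    - {"tx": 0,"ty": 0,"tz": 0,"wx": 0,"wy": 0,"wz": 0,"grip": 0.052}
    - {"tx": 0,"ty": 0,"tz": 0,"wx": 0,"wy": 0,"wz": 0,"grip": 0.048}
    - {"tx": 0,"ty": 0,"tz": 0,"wx": 0,"wy": 0,"wz": 0,"grip": 0.04}
    - {"tx": 0,"ty": 0,"tz": 0,"wx": 0,"wy": 0,"wz": 0,"grip": 0.04}
    - {"tx": 0,"ty": 0,"tz": 0,"wx": 0,"wy": 0,"wz": 0,"grip": 0.04}
  force: 25

```text
clock: 5.8
eef_pos: [0.4742, -0.063, -0.0146]
ee_rot: [3.091, 0.559, 0.0]
wrist_force: [-0.6, -0.4, 0.6]
grip_width: 0.0443
grip_force: 25.0
```

```bash
python3 - <<'E'
from rig import *
from h import *
s=snapshot("wrist");np.savez("w6.npz",**s)
o=get_obs();p=o["eef_pos"];print(o["clock"],p,o["grip_width"],o["grip_force"],o["wrist_force"])
E
```

```text
5.85 [ 0.47416303 -0.06300225 -0.01465157] 0.0445608052552211 25.000212857848965 [-0.58735271 -0.13618733  2.10185417]
```

Gripped at 25 N. I'll lift straight up.

Emit:
drive_tool:
  commands:
    - {"tx": 0,"ty": 0,"tz": -0.005,"wx": 0,"wy": 0,"wz": 0,"grip": 0.04}
    - {"tx": 0,"ty": 0,"tz": -0.01,"wx": 0,"wy": 0,"wz": 0,"grip": 0.04}
    - {"tx": 0,"ty": 0,"tz": -0.02,"wx": 0,"wy": 0,"wz": 0,"grip": 0.04}
    - {"tx": 0,"ty": 0,"tz": -0.03,"wx": 0,"wy": 0,"wz": 0,"grip": 0.04}
    - {"tx": 0,"ty": 0,"tz": -0.03,"wx": 0,"wy": 0,"wz": 0,"grip": 0.04}
    - {"tx": 0,"ty": 0,"tz": -0.03,"wx": 0,"wy": 0,"wz": 0,"grip": 0.04}
    - {"tx": 0.002,"ty": -0.012,"tz": -0.03,"wx": 0,"wy": 0,"wz": 0,"grip": 0.04}
    - {"tx": 0.004,"ty": -0.024,"tz": -0.02,"wx": 0,"wy": 0,"wz": 0,"grip": 0.04}
    - {"tx": 0.004,"ty": -0.024,"tz": 0,"wx": 0,"wy": 0,"wz": 0,"grip": 0.04}
    - {"tx": 0.004,"ty": -0.024,"tz": 0,"wx": 0,"wy": 0,"wz": 0,"grip": 0.04}
    - {"tx": 0.002,"ty": -0.01,"tz": 0,"wx": 0,"wy": 0,"wz": 0,"grip": 0.04}
    - {"tx": 0,"ty": 0,"tz": 0,"wx": 0,"wy": 0,"wz": 0,"grip": 0.04}
    - {"tx": 0,"ty": 0,"tz": 0,"wx": 0,"wy": 0,"wz": 0,"grip": 0.04}
  force: 25

```text
clock: 7.15
eef_pos: [0.4563, 0.0301, 0.1604]
ee_rot: [3.091, 0.559, 0.0]
wrist_force: [0.1, 0.2, -1.0]
grip_width: 0.0442
grip_force: 25.0
```

```bash
python3 - <<'E'
from rig import *
from h import *
s=snapshot("wrist");np.savez("w7.npz",**s);t=snapshot("side");np.savez("s7.npz",**t);u=snapshot("top");np.savez("t7.npz",**u)
o=get_obs();p=o["eef_pos"];print(o["clock"],p,o["grip_width"],o["grip_force"],o["wrist_force"])
R=Ro.from_rotvec(o["ee_rot"]).as_matrix()
print("tip guess",proj(s,[.431,.131,.13]),"fingertip/ring ctr",proj(s,p+R@[0,0,-.04]))
a=cv2.resize(s["image"][:,:,::-1],(480,300));b=cv2.resize(t["image"][130:290,230:430,::-1],(300,240));b=np.vstack([b,np.zeros((60,300,3),np.uint8)])
cv2.imwrite("pics/v7.png",np.hstack([a,b]))
E
```

```text
7.3 [0.45632166 0.02988724 0.16016942] 0.0446807222044636 24.99985597212799 [-0.71958105  0.08235864  0.31149381]
tip guess [176.5731754 196.1787236] fingertip/ring ctr [323.47863398 259.76127682]
```

View pics/v7.png

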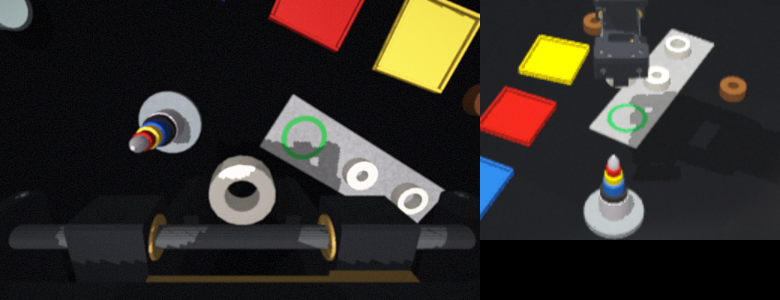

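The ring is held level at about (323,253) in the wrist view, the green circle is empty, and the gauge tip is at about (180,195). From here I use numbers only.

```bash
python3 - <<'E'
from rig import *
from h import *
s=dict(np.load("w7.npz"));t=dict(np.load("s7.npz"));u=dict(np.load("t7.npz"))
o=get_obs();p=o["eef_pos"];R=Ro.from_rotvec(o["ee_rot"]).as_matrix()
H=hsv(s).astype(int)
m=((H[...,2]>85)&(H[...,1]<70));m[:,:272]=0;m[:,375:]=0;m[:205]=0;m[300:]=0
cnt,hi=cv2.findContours(m.astype(np.uint8),cv2.RETR_CCOMP,cv2.CHAIN_APPROX_NONE)
for c,h in zip(cnt,hi[0]):
    if len(c)>40:
        e=cv2.fitEllipse(c);x=onz(s,e[0],p[2]+.0406);print("hole" if h[3]>=0 else "outer",np.round(e[0],1),np.round(e[1],1),cv2.boundingRect(c),"tool frame",(R.T@(x-p)).round(4))
print("pred bore px for 18,23,28 / outer:",[ (proj(s,p+R@[0,d/2000,-.0406])-proj(s,p-R@[0,d/2000,.0406]))[0].round(1) for d in(18,23,28,46)])
# gauge tip: saturation-free bright pixels near
for n,im,(x0,x1,y0,y1) in(("wrist",s,(165,205,175,205)),("side",t,(305,335,225,245)),("top",u,(255,285,220,245))):
    g=hsv(im).astype(int);k=(g[...,2]>95)&(g[...,1]<70);q=np.zeros_like(k);q[y0:y1,x0:x1]=k[y0:y1,x0:x1]
    print(n,blobs(q,6))
    if n!="top":print(im["image"][y0:y1,x0:x1].max(2)[::2,::2])
E
```

```text
outer [322.3 254.2] [88.5 92.2] (278, 207, 90, 93) tool frame [ 0.0034 -0.0006 -0.0406]
hole [322.4 252.1] [23.8 38.4] (302, 240, 41, 25) tool frame [ 0.0046 -0.0006 -0.0406]
pred bore px for 18,23,28 / outer: [np.float64(36.0), np.float64(46.1), np.float64(56.1), np.float64(92.1)]
wrist [([172, 181, 25, 22, 379], [182.9, 191.7])]
[[ 22  12  13  20  10   8  16  13  65 225 241 195 132 105  92  89  84 119
  211 252]
 [ 15   7  10  21  16  16  10  35 133 216 218 208 201 192 171 109  77  74
   85 155]
 [ 23  18  18  18  14  15  27 151 210 220 211 208 217 220 221 196 141  86
   71  78]
 [ 22  16  14  21  20  18  99 212 197 164 133 127 127 152 192 214 209 146
   76  73]
 [ 18  18  15  15   8  35 148 174 139 132 131 116  95  84  98 161 219 199
  109  73]
 [ 15  15  13   0  30 114 153 152 147 140 130 118 108 108  97 103 182 197
  161  78]
 [ 19  11  19  21  88 159 160 155 151 141 135 117 111 112  94  87 103 149
  184  99]
 [ 14  19  12  38 148 170 169 154 151 140 126 120 118 106 102  83  82 139
  159  92]
 [ 16  10   5  48 162 173 166 158 146 137 132 122 108 109  93  90  87 119
  120  80]
 [
[... 575 characters left out ...]
62], [318.5, 237.9])]
[[ 38  38  39  37  36  37  37  39  38  46 124 188 143 145 145]
 [ 38  37  37  39  38  38  38  38  37  37  40  38  81 121 139]
 [ 37  38  39  38  38  37  37  39  37  37  39  37  37  28  40]
 [ 39  38  36  38  38  39  37  36  39  37  38  38  38  29  28]
 [ 39  38  38  39  37  38  68 175  37  37  39  38  39  36  28]
 [ 39  38  38  38  38  50 204 218 128  39  39  38  36  32  28]
 [ 37  38  36  38  39 152 209 208 190  38  38  38  36  30  30]
 [ 38  38  38  37  37 194 203 201 188  92  38  38  37  39  32]
 [ 38  39  39  37  44 221 189 187 167 188  38  39  39  40  40]
 [ 36  38  38  37 150 234 238 212 238 169  38  38  39  39  39]]
top [([255, 220, 30, 25, 749], [269.5, 232.0])]
```

```bash
python3 - <<'E'
from rig import *
from h import *
s=dict(np.load("w7.npz"));o=get_obs();p=o["eef_pos"];R=Ro.from_rotvec(o["ee_rot"]).as_matrix()
print("tip",[onz(s,(176.3,v),.13).round(4) for v in(196,197,198)])
P=lambda x,d:proj(s,p+R@[x,-.0006,-d])[1].round(1)
for c in(-.003,-.0015,0,.0015,.003):
    print(c,"front bottom/top",P(c+.023,.0206),P(c+.023,.0406),"rear top",P(c-.023,.0406),"bore front/rear 18:",P(c+.009,.0406),P(c-.009,.0406),"23:",P(c+.0115,.0406),P(c-.0115,.0406),"28:",P(c+.014,.0406),P(c-.014,.0406), "bot front 18/23/28",P(c-.009,.0206),P(c-.0115,.0206),P(c-.014,.0206))
im=s["image"].mean(2)
print("column 323",[(r,int(im[r,320:327].mean())) for r in range(200,308,2)])
for r in(246,254,262):print("row",r,[(c,int(im[r-1:r+2,c].mean())) for c in range(270,376,2)])
E
```

```text
tip [array([0.4311, 0.1312, 0.13  ]), array([0.4303, 0.131 , 0.13  ]), array([0.4296, 0.1309, 0.13  ])]
-0.003 front bottom/top 209.1 223.1 rear top 304.7 bore front/rear 18: 249.5 281.3 23: 244.9 285.6 28: 240.2 289.8 bot front 18/23/28 261.8 265.7 269.5
-0.0015 front bottom/top 206.5 220.2 rear top 302.2 bore front/rear 18: 246.7 278.8 23: 242.1 283.0 28: 237.4 287.3 bot front 18/23/28 259.4 263.3 267.2
0 front bottom/top 203.9 217.3 rear top 299.8 bore front/rear 18: 244.0 276.2 23: 239.3 280.5 28: 234.6 284.7 bot front 18/23/28 257.1 261.0 264.9
0.0015 front bottom/top 201.2 214.4 rear top 297.3 bore front/rear 18: 241.2 273.6 23: 236.5 277.9 28: 231.8 282.2 bot front 18/23/28 254.7 258.6 262.6
0.003 front bottom/top 198.6 211.4 rear top 294.8 bore front/rear 18: 238.4 271.0 23: 233.7 275.3 28: 228.9 279.6 bot front 18/23/28 252.3 256.3 260.2
column 323 [(200, 4), (202, 5), (204, 9), (206, 23), (208, 107), (210, 131), (212, 132), (214, 131), (216, 133), (218, 137), (220, 220), (222, 252), (224, 251), (226, 251), (228, 251), (230, 250), (232, 251), (234, 250), (236, 227), (238, 18
[... 1532 characters left out ...]
362, 174), (364, 171), (366, 144), (368, 27), (370, 14), (372, 13), (374, 15)]
row 262 [(270, 9), (272, 10), (274, 11), (276, 7), (278, 92), (280, 177), (282, 177), (284, 176), (286, 178), (288, 175), (290, 177), (292, 177), (294, 175), (296, 176), (298, 161), (300, 108), (302, 100), (304, 100), (306, 104), (308, 106), (310, 103), (312, 93), (314, 72), (316, 49), (318, 40), (320, 27), (322, 26), (324, 28), (326, 36), (328, 46), (330, 59), (332, 86), (334, 97), (336, 103), (338, 103), (340, 105), (342, 103), (344, 109), (346, 153), (348, 176), (350, 178), (352, 177), (354, 176), (356, 176), (358, 173), (360, 175), (362, 174), (364, 172), (366, 141), (368, 20), (370, 13), (372, 17), (374, 13)]
```

The bore measures 46 px across, which is 23 mm, so yellow is expected; the gauge will confirm it. I'll go over the tip, then down with a force check.

Emit:
drive_tool:
  commands:
    - {"tx": 0.002,"ty": -0.015,"tz": 0,"wx": 0,"wy": 0,"wz": 0,"grip": 0.04}
    - {"tx": 0.003,"ty": -0.025,"tz": 0,"wx": 0,"wy": 0,"wz": 0,"grip": 0.04}
    - {"tx": 0.003,"ty": -0.025,"tz": 0,"wx": 0,"wy": 0,"wz": 0,"grip": 0.04}
    - {"tx": 0.002,"ty": -0.02,"tz": 0,"wx": 0,"wy": 0,"wz": 0,"grip": 0.04}
    - {"tx": 0.001,"ty": -0.012,"tz": 0,"wx": 0,"wy": 0,"wz": 0,"grip": 0.04}
    - {"tx": 0.001,"ty": -0.006,"tz": 0,"wx": 0,"wy": 0,"wz": 0,"grip": 0.04}
    - {"tx": 0,"ty": 0,"tz": 0,"wx": 0,"wy": 0,"wz": 0,"grip": 0.04}
    - {"tx": 0,"ty": 0,"tz": 0,"wx": 0,"wy": 0,"wz": 0,"grip": 0.04}
    - {"tx": 0,"ty": 0,"tz": 0,"wx": 0,"wy": 0,"wz": 0,"grip": 0.04}
    - {"tx": 0,"ty": 0,"tz": 0,"wx": 0,"wy": 0,"wz": 0,"grip": 0.04}
  force: 25

```text
clock: 8.3
eef_pos: [0.4315, 0.1309, 0.1602]
ee_rot: [3.092, 0.558, -0.0]
wrist_force: [0.3, -0.3, -0.9]
grip_width: 0.0441
grip_force: 25.0
```

```bash
python3 - <<'E'
from rig import *
from h import *
s=snapshot("wrist");np.savez("w8.npz",**s)
o=get_obs();p=o["eef_pos"];R=Ro.from_rotvec(o["ee_rot"]).as_matrix();print(o["clock"],p,o["wrist_force"])
print("tool err to tip",R.T@(np.array([.4313,.1308,p[2]])-p))
b=R@[-.0007,-.0005,0]
print("tip proj if (.4305,.131)",proj(s,[.4305,.131,.13]))
im=s["image"].mean(2);print(im[222:292:2,296:352:2].astype(int))
E
```

```text
8.35 [0.43143622 0.13098618 0.16021426] [-3.01116556e-04 -2.83390442e-01 -3.31018874e-01]
tool err to tip [-1.92712609e-04  1.26813507e-04  6.85202995e-09]
tip proj if (.4305,.131) [322.1138013  212.69097958]
[[192 212 213 206 233 247 255 255 255 255 255 255 255 255 255 255 255 255
  255 255 255 254 229 189 181 177 178 172]
 [213 217 243 255 255 255 255 255 255 255 255 255 255 255 255 255 255 255
  255 255 255 255 255 254 227 189 176 167]
 [229 253 255 255 255 255 255 255 255 255 255 255 255 255 255 255 255 255
  255 255 255 255 255 255 255 254 237 195]
 [255 255 255 255 255 255 255 255 255 255 255 255 255 255 255 255 255 255
  255 255 255 255 255 255 255 255 255 255]
 [255 255 255 255 255 255 255 255 255 255 255 255 255 255 255 255 255 255
  255 255 255 255 255 255 255 255 255 255]
 [255 255 255 255 255 255 255 255 255 255 255 255 255 255 254 255 255 255
  255 255 255 255 255 255 255 255 255 255]
 [255 255 255 255 255 255 255 255 255 255 255 255 255 255 243 242 250 255
  255 255 255 255 255 255 255 255 255 255]
 [255 255 255 253 255 255 255 255 255 255 255 254 240 245 237 237 239 23
[... 2504 characters left out ...]
238 239 237 238 238 238 239 236 216 194 180 168 165 165 169 172 178 196
  219 234 238 237 237 239 238 238 239 237]
 [238 238 237 239 239 238 238 239 236 238 235 227 218 220 223 232 229 238
  239 240 239 237 239 239 237 236 237 238]
 [238 238 238 238 238 238 239 237 239 239 239 240 237 239 240 239 239 238
  239 239 238 238 237 238 238 237 236 237]
 [238 238 236 237 238 238 238 238 238 238 238 239 237 238 239 238 239 237
  239 237 238 239 238 238 237 238 238 236]
 [237 238 237 238 237 237 236 239 238 238 240 236 238 238 237 237 239 239
  237 238 239 238 238 237 238 236 237 237]
 [232 240 237 238 237 238 238 239 237 237 238 237 236 237 237 237 237 239
  237 238 239 237 237 237 238 236 237 228]]
```

Emit:
drive_tool:
  commands:
    - {"tx": 0,"ty": 0,"tz": 0.01,"wx": 0,"wy": 0,"wz": 0,"grip": 0.04}
    - {"tx": 0,"ty": 0,"tz": 0.015,"wx": 0,"wy": 0,"wz": 0,"grip": 0.04}
    - {"tx": 0,"ty": 0,"tz": 0.015,"wx": 0,"wy": 0,"wz": 0,"grip": 0.04}
    - {"tx": 0,"ty": 0,"tz": 0.01,"wx": 0,"wy": 0,"wz": 0,"grip": 0.04}
    - {"tx": 0,"ty": 0,"tz": 0.008,"wx": 0,"wy": 0,"wz": 0,"grip": 0.04}
    - {"tx": 0,"ty": 0,"tz": 0.006,"wx": 0,"wy": 0,"wz": 0,"grip": 0.04}
    - {"tx": 0,"ty": 0,"tz": 0.004,"wx": 0,"wy": 0,"wz": 0,"grip": 0.04}
    - {"tx": 0,"ty": 0,"tz": 0,"wx": 0,"wy": 0,"wz": 0,"grip": 0.04}
    - {"tx": 0,"ty": 0,"tz": 0,"wx": 0,"wy": 0,"wz": 0,"grip": 0.04}
  force: 25

```text
clock: 9.25
eef_pos: [0.4315, 0.1314, 0.0925]
ee_rot: [3.091, 0.559, 0.001]
wrist_force: [0.1, -0.1, -0.0]
grip_width: 0.0442
grip_force: 25.0
```

```bash
python3 - <<'E'
from rig import *
from h import *
s=snapshot("wrist");np.savez("w9.npz",**s)
o=get_obs();p=o["eef_pos"];print(o["clock"],p,o["wrist_force"],o["wrist_torque"])
R=Ro.from_rotvec(o["ee_rot"]).as_matrix()
im=s["image"]
print("tip proj",proj(s,[.4305,.131,.13]),"bore centre at .1326",proj(s,p+R@[-.0007,-.0005,-.0406]))
g=im.mean(2)
for r in range(228,292,3):print(r,g[r,296:352:2].astype(int).tolist())
E
```

```text
9.3 [0.43152611 0.13138986 0.09256795] [0.26288479 0.12291044 0.15563465] [ 0.0201805  -0.03914065 -0.02926517]
tip proj [323.02269782 259.28429576] bore centre at .1326 [322.01284532 261.74480741]
228 [255, 255, 255, 255, 255, 255, 255, 255, 255, 255, 255, 255, 255, 255, 255, 255, 255, 255, 255, 255, 255, 255, 255, 255, 255, 255, 255, 255]
231 [255, 255, 255, 255, 255, 255, 255, 255, 255, 255, 255, 255, 255, 255, 255, 255, 255, 255, 255, 255, 255, 255, 255, 255, 255, 255, 255, 255]
234 [255, 255, 255, 255, 255, 255, 255, 255, 255, 255, 255, 255, 255, 255, 255, 250, 248, 253, 255, 255, 255, 255, 255, 255, 255, 255, 255, 255]
237 [255, 255, 255, 254, 248, 255, 255, 255, 255, 255, 254, 255, 250, 241, 242, 239, 241, 240, 241, 241, 247, 253, 255, 255, 255, 254, 252, 255]
240 [241, 242, 243, 242, 241, 239, 240, 241, 249, 247, 238, 224, 209, 214, 215, 226, 229, 237, 241, 241, 240, 240, 240, 242, 247, 243, 240, 239]
243 [242, 242, 241, 241, 241, 241, 238, 220, 170, 164, 158, 154, 150, 148, 151, 147, 140, 146, 169, 203, 227, 240, 240, 240, 241, 240, 240, 239]
246 [242, 241, 241, 242, 235, 18
[... 1571 characters left out ...]
 241, 241, 239, 226, 192, 173, 171, 165, 167, 169, 168, 170, 168, 176, 186, 216, 235, 241, 240, 241, 240, 241, 239, 240]
282 [239, 241, 240, 240, 240, 239, 239, 241, 238, 239, 236, 231, 219, 220, 226, 231, 232, 240, 240, 242, 240, 240, 239, 241, 238, 240, 239, 240]
285 [239, 239, 238, 240, 239, 240, 240, 238, 241, 239, 240, 241, 240, 241, 242, 240, 240, 239, 240, 240, 240, 239, 241, 240, 239, 239, 239, 238]
288 [240, 240, 240, 239, 239, 241, 240, 239, 239, 240, 240, 240, 240, 241, 240, 240, 240, 240, 240, 239, 240, 239, 239, 239, 238, 237, 239, 241]
291 [202, 240, 239, 241, 239, 240, 238, 239, 239, 239, 239, 240, 240, 239, 240, 239, 238, 239, 239, 240, 239, 240, 239, 237, 239, 240, 239, 184]
```

The tip is centred in the bore to within about 0.5 mm and there is no force. I'll pass the red step.

Emit:
drive_tool:
  commands:
    - {"tx": 0,"ty": 0,"tz": 0.003,"wx": 0,"wy": 0,"wz": 0,"grip": 0.04}
    - {"tx": 0,"ty": 0,"tz": 0.003,"wx": 0,"wy": 0,"wz": 0,"grip": 0.04}
    - {"tx": 0,"ty": 0,"tz": 0.003,"wx": 0,"wy": 0,"wz": 0,"grip": 0.04}
    - {"tx": 0,"ty": 0,"tz": 0.003,"wx": 0,"wy": 0,"wz": 0,"grip": 0.04}
    - {"tx": 0,"ty": 0,"tz": 0,"wx": 0,"wy": 0,"wz": 0,"grip": 0.04}
  force: 25

```text
clock: 9.8
eef_pos: [0.431, 0.1313, 0.0798]
ee_rot: [-3.091, -0.559, 0.001]
wrist_force: [-0.2, 0.3, 0.5]
grip_width: 0.0441
grip_force: 25.0
```

Emit:
drive_tool:
  commands:
    - {"tx": 0,"ty": 0,"tz": 0.002,"wx": 0,"wy": 0,"wz": 0,"grip": 0.04}
    - {"tx": 0,"ty": 0,"tz": 0.002,"wx": 0,"wy": 0,"wz": 0,"grip": 0.04}
    - {"tx": 0,"ty": 0,"tz": 0.002,"wx": 0,"wy": 0,"wz": 0,"grip": 0.04}
    - {"tx": 0,"ty": 0,"tz": 0.001,"wx": 0,"wy": 0,"wz": 0,"grip": 0.04}
    - {"tx": 0,"ty": 0,"tz": 0,"wx": 0,"wy": 0,"wz": 0,"grip": 0.04}
    - {"tx": 0,"ty": 0,"tz": 0,"wx": 0,"wy": 0,"wz": 0,"grip": 0.04}
  force: 25

```text
clock: 10.4
eef_pos: [0.4314, 0.1314, 0.0734]
ee_rot: [-3.091, -0.559, -0.0]
wrist_force: [-0.1, 0.1, 3.9]
grip_width: 0.0445
grip_force: 25.0
```

Contact at about eef z=0.074, which is the height predicted for the yellow shoulder. I'll press about 5 mm.

Emit:
drive_tool:
  commands:
    - {"tx": 0,"ty": 0,"tz": 0.001,"wx": 0,"wy": 0,"wz": 0,"grip": 0.04}
    - {"tx": 0,"ty": 0,"tz": 0.001,"wx": 0,"wy": 0,"wz": 0,"grip": 0.04}
    - {"tx": 0,"ty": 0,"tz": 0.001,"wx": 0,"wy": 0,"wz": 0,"grip": 0.04}
    - {"tx": 0,"ty": 0,"tz": 0.001,"wx": 0,"wy": 0,"wz": 0,"grip": 0.04}
    - {"tx": 0,"ty": 0,"tz": 0.0006,"wx": 0,"wy": 0,"wz": 0,"grip": 0.04}
    - {"tx": 0,"ty": 0,"tz": 0,"wx": 0,"wy": 0,"wz": 0,"grip": 0.04}
    - {"tx": 0,"ty": 0,"tz": 0,"wx": 0,"wy": 0,"wz": 0,"grip": 0.04}
  force: 25

```text
clock: 11.1
eef_pos: [0.4314, 0.1314, 0.0687]
ee_rot: [-3.091, -0.559, -0.001]
wrist_force: [-1.2, -0.5, 6.4]
grip_width: 0.0444
grip_force: 25.0
```

```bash
python3 - <<'E'
from rig import *
from h import *
f=[];z=[]
for i in range(3):
    s=snapshot("wrist");o=get_obs();f.append(o["wrist_force"]);z.append(o["eef_pos"])
np.savez("w10.npz",**s);print(o["clock"],np.round(f,2).tolist(),np.round(np.mean(z,0),4))
g=s["image"].mean(2);p=o["eef_pos"];R=Ro.from_rotvec(o["ee_rot"]).as_matrix()
print("ring top centre",proj(s,p+R@[-.0007,-.0005,-.0406]))
for k in(.0,.003,.005,.007):print(k,"tip proj",proj(s,[.4305,.131,.13-k]).round(1))
for r in range(252,318,3):print(r,g[r,290:356:2].astype(int).tolist())
E
```

```text
11.25 [[-0.4, -0.09, 5.16], [-1.91, -0.31, 6.48], [-1.73, 0.17, 6.11]] [0.4315 0.1314 0.0688]
ring top centre [322.03622665 261.7002138 ]
0.0 tip proj [323.3 286. ]
0.003 tip proj [323.2 282.1]
0.005 tip proj [323.2 279.6]
0.007 tip proj [323.2 277.2]
252 [243, 241, 242, 241, 240, 237, 177, 97, 92, 120, 137, 141, 143, 147, 145, 142, 147, 144, 141, 140, 138, 135, 135, 106, 88, 80, 147, 233, 241, 241, 241, 241, 240]
255 [242, 240, 241, 240, 239, 205, 151, 93, 96, 138, 148, 147, 153, 147, 148, 150, 149, 148, 145, 147, 139, 136, 138, 134, 96, 88, 140, 193, 240, 242, 241, 241, 241]
258 [241, 241, 241, 241, 236, 184, 146, 94, 110, 145, 151, 162, 152, 152, 152, 152, 153, 149, 153, 151, 143, 137, 139, 133, 106, 96, 158, 172, 228, 242, 241, 242, 241]
261 [241, 240, 240, 241, 234, 168, 157, 108, 114, 156, 154, 158, 158, 157, 152, 155, 151, 150, 153, 144, 141, 148, 144, 133, 107, 106, 159, 169, 227, 240, 241, 241, 239]
264 [241, 242, 241, 242, 235, 187, 157, 154, 130, 161, 161, 161, 162, 160, 158, 159, 152, 151, 147, 145, 149, 143, 146, 138, 121, 152, 162, 170, 231, 240, 240, 240, 240]
267 [241
[... 2015 characters left out ...]
6, 68, 66, 69, 70, 67, 73, 93, 97, 97, 98, 99, 99, 104, 98, 103, 100, 100, 100, 97, 96, 98, 99, 97, 96]
306 [69, 65, 68, 63, 66, 68, 71, 64, 64, 69, 70, 72, 66, 69, 67, 69, 80, 101, 100, 104, 100, 98, 101, 101, 95, 103, 101, 100, 101, 97, 105, 102, 101]
309 [74, 77, 80, 79, 84, 76, 78, 81, 78, 73, 83, 76, 77, 79, 72, 78, 80, 83, 106, 123, 133, 138, 141, 138, 136, 141, 136, 135, 136, 136, 132, 131, 137]
312 [81, 86, 85, 79, 82, 83, 84, 81, 85, 88, 79, 84, 86, 82, 85, 83, 84, 87, 80, 86, 95, 118, 138, 137, 141, 144, 143, 142, 147, 146, 144, 141, 147]
315 [84, 83, 78, 78, 82, 84, 82, 82, 81, 82, 79, 84, 79, 79, 82, 80, 79, 78, 83, 80, 78, 81, 78, 91, 115, 133, 141, 140, 143, 138, 144, 139, 136]
```

The stem is down about 5 mm by image and 6.3 N by force. I'll hold it for over a second and then lift off.

Emit:
drive_tool:
  commands:
    - {"tx": 0,"ty": 0,"tz": 0,"wx": 0,"wy": 0,"wz": 0,"grip": 0.04}
    - {"tx": 0,"ty": 0,"tz": 0,"wx": 0,"wy": 0,"wz": 0,"grip": 0.04}
    - {"tx": 0,"ty": 0,"tz": 0,"wx": 0,"wy": 0,"wz": 0,"grip": 0.04}
    - {"tx": 0,"ty": 0,"tz": 0,"wx": 0,"wy": 0,"wz": 0,"grip": 0.04}
    - {"tx": 0,"ty": 0,"tz": 0,"wx": 0,"wy": 0,"wz": 0,"grip": 0.04}
    - {"tx": 0,"ty": 0,"tz": 0,"wx": 0,"wy": 0,"wz": 0,"grip": 0.04}
    - {"tx": 0,"ty": 0,"tz": 0,"wx": 0,"wy": 0,"wz": 0,"grip": 0.04}
    - {"tx": 0,"ty": 0,"tz": 0,"wx": 0,"wy": 0,"wz": 0,"grip": 0.04}
    - {"tx": 0,"ty": 0,"tz": 0,"wx": 0,"wy": 0,"wz": 0,"grip": 0.04}
    - {"tx": 0,"ty": 0,"tz": 0,"wx": 0,"wy": 0,"wz": 0,"grip": 0.04}
    - {"tx": 0,"ty": 0,"tz": 0,"wx": 0,"wy": 0,"wz": 0,"grip": 0.04}
    - {"tx": 0,"ty": 0,"tz": 0,"wx": 0,"wy": 0,"wz": 0,"grip": 0.04}
    - {"tx": 0,"ty": 0,"tz": 0,"wx": 0,"wy": 0,"wz": 0,"grip": 0.04}
    - {"tx": 0,"ty": 0,"tz": 0,"wx": 0,"wy": 0,"wz": 0,"grip": 0.04}
  force: 25

```text
clock: 12.65
eef_pos: [0.4314, 0.1314, 0.0688]
ee_rot: [-3.091, -0.559, -0.001]
wrist_force: [-1.8, 0.4, 6.3]
grip_width: 0.0441
grip_force: 25.0
```

Emit:
drive_tool:
  commands:
    - {"tx": 0,"ty": 0,"tz": -0.003,"wx": 0,"wy": 0,"wz": 0,"grip": 0.04}
    - {"tx": 0,"ty": 0,"tz": -0.004,"wx": 0,"wy": 0,"wz": 0,"grip": 0.04}
    - {"tx": 0,"ty": 0,"tz": -0.006,"wx": 0,"wy": 0,"wz": 0,"grip": 0.04}
    - {"tx": 0,"ty": 0,"tz": -0.01,"wx": 0,"wy": 0,"wz": 0,"grip": 0.04}
    - {"tx": 0,"ty": 0,"tz": -0.015,"wx": 0,"wy": 0,"wz": 0,"grip": 0.04}
    - {"tx": 0,"ty": 0,"tz": -0.02,"wx": 0,"wy": 0,"wz": 0,"grip": 0.04}
    - {"tx": 0,"ty": 0,"tz": -0.02,"wx": 0,"wy": 0,"wz": 0,"grip": 0.04}
    - {"tx": 0,"ty": 0,"tz": -0.014,"wx": 0,"wy": 0,"wz": 0,"grip": 0.04}
    - {"tx": 0,"ty": 0,"tz": 0,"wx": 0,"wy": 0,"wz": 0,"grip": 0.04}
    - {"tx": 0,"ty": 0,"tz": 0,"wx": 0,"wy": 0,"wz": 0,"grip": 0.04}
  force: 25

```text
clock: 13.65
eef_pos: [0.4311, 0.1313, 0.1604]
ee_rot: [3.091, 0.559, -0.0]
wrist_force: [-0.2, 0.8, -1.3]
grip_width: 0.0442
grip_force: 25.0
```

Emit:
drive_tool:
  commands:
    - {"tx": 0.003,"ty": 0.01,"tz": 0,"wx": 0,"wy": 0,"wz": 0,"grip": 0.04}
    - {"tx": 0.0055,"ty": 0.018,"tz": 0,"wx": 0,"wy": 0,"wz": 0,"grip": 0.04}
    - {"tx": 0.0055,"ty": 0.018,"tz": 0,"wx": 0,"wy": 0,"wz": 0,"grip": 0.04}
    - {"tx": 0.0055,"ty": 0.018,"tz": 0,"wx": 0,"wy": 0,"wz": 0,"grip": 0.04}
    - {"tx": 0.0055,"ty": 0.018,"tz": 0,"wx": 0,"wy": 0,"wz": 0,"grip": 0.04}
    - {"tx": 0.0055,"ty": 0.018,"tz": 0,"wx": 0,"wy": 0,"wz": 0,"grip": 0.04}
    - {"tx": 0.0055,"ty": 0.018,"tz": 0,"wx": 0,"wy": 0,"wz": 0,"grip": 0.04}
    - {"tx": 0.0055,"ty": 0.018,"tz": 0,"wx": 0,"wy": 0,"wz": 0,"grip": 0.04}
    - {"tx": 0.0055,"ty": 0.018,"tz": 0,"wx": 0,"wy": 0,"wz": 0,"grip": 0.04}
    - {"tx": 0.0055,"ty": 0.018,"tz": 0,"wx": 0,"wy": 0,"wz": 0,"grip": 0.04}
    - {"tx": 0.0055,"ty": 0.018,"tz": 0,"wx": 0,"wy": 0,"wz": 0,"grip": 0.04}
    - {"tx": 0.0055,"ty": 0.018,"tz": 0,"wx": 0,"wy": 0,"wz": 0,"grip": 0.04}
    - {"tx": 0.0055,"ty": 0.018,"tz": 0,"wx": 0,"wy": 0,"wz": 0,"grip": 0.04}
    - {"tx": 0.0055,"ty": 0.018,"tz": 0,"wx": 0,"wy": 0,"wz": 0,"grip": 0.04}
    - {"tx": 0.0055,"ty": 0.018,"tz": 0,"wx": 0,"wy": 0,"wz": 0,"grip": 0.04}
    - {"tx": 0.0055,"ty": 0.018,"tz": 0,"wx": 0,"wy": 0,"wz": 0,"grip": 0.04}
    - {"tx": 0.0055,"ty": 0.018,"tz": 0,"wx": 0,"wy": 0,"wz": 0,"grip": 0.04}
    - {"tx": 0.0055,"ty": 0.018,"tz": 0,"wx": 0,"wy": 0,"wz": 0,"grip": 0.04}
    - {"tx": 0.0055,"ty": 0.018,"tz": 0,"wx": 0,"wy": 0,"wz": 0,"grip": 0.04}
    - {"tx": 0.003,"ty": 0.01,"tz": 0,"wx": 0,"wy": 0,"wz": 0,"grip": 0.04}
  force: 25

```text
clock: 15.65
eef_pos: [0.6507, -0.1561, 0.1599]
ee_rot: [-3.092, -0.558, 0.001]
wrist_force: [0.0, 0.7, -0.2]
grip_width: 0.0444
grip_force: 25.0
```

Emit:
drive_tool:
  commands:
    - {"tx": 0,"ty": 0,"tz": 0,"wx": 0,"wy": 0,"wz": 0,"grip": 0.04}
    - {"tx": 0,"ty": 0,"tz": 0,"wx": 0,"wy": 0,"wz": 0,"grip": 0.04}
  force: 25

```text
clock: 15.85
eef_pos: [0.6499, -0.1543, 0.1601]
ee_rot: [-3.091, -0.559, 0.001]
wrist_force: [0.2, -0.1, -0.3]
grip_width: 0.0443
grip_force: 25.0
```

```bash
python3 - <<'E'
from rig import *
from h import *
s=snapshot("wrist");o=get_obs();p=o["eef_pos"];R=Ro.from_rotvec(o["ee_rot"]).as_matrix();print(o["clock"],p,o["grip_width"])
H=hsv(s).astype(int);m=(abs(H[...,0]-30)<5)&(H[...,1]>130)&(H[...,2]>60)
b=max(blobs(m,200),key=lambda v:v[0][4]);print(b)
y,x=np.where(m);r=cv2.minAreaRect(np.c_[x,y].astype(np.float32));q=cv2.boxPoints(r);print([onz(s,v,.012).round(3).tolist() for v in q])
E
```

```text
15.9 [ 0.64990812 -0.15389565  0.16037601] 0.04407531762878182
([273, 148, 109, 73, 1674], [327.7, 196.2])
[[0.599, -0.107, 0.012], [0.699, -0.106, 0.012], [0.704, -0.205, 0.012], [0.602, -0.215, 0.012]]
```

Emit:
drive_tool:
  commands:
    - {"tx": 0,"ty": 0.003,"tz": 0.015,"wx": 0,"wy": 0,"wz": 0,"grip": 0.04}
    - {"tx": 0,"ty": 0,"tz": 0.03,"wx": 0,"wy": 0,"wz": 0,"grip": 0.04}
    - {"tx": 0,"ty": 0,"tz": 0.03,"wx": 0,"wy": 0,"wz": 0,"grip": 0.04}
    - {"tx": 0,"ty": 0,"tz": 0.03,"wx": 0,"wy": 0,"wz": 0,"grip": 0.04}
    - {"tx": 0,"ty": 0,"tz": 0.025,"wx": 0,"wy": 0,"wz": 0,"grip": 0.04}
    - {"tx": 0,"ty": 0,"tz": 0.02,"wx": 0,"wy": 0,"wz": 0,"grip": 0.04}
    - {"tx": 0,"ty": 0,"tz": 0.012,"wx": 0,"wy": 0,"wz": 0,"grip": 0.04}
    - {"tx": 0,"ty": 0,"tz": 0.008,"wx": 0,"wy": 0,"wz": 0,"grip": 0.04}
    - {"tx": 0,"ty": 0,"tz": 0.003,"wx": 0,"wy": 0,"wz": 0,"grip": 0.04}
    - {"tx": 0,"ty": 0,"tz": 0.001,"wx": 0,"wy": 0,"wz": 0,"grip": 0.04}
    - {"tx": 0,"ty": 0,"tz": 0,"wx": 0,"wy": 0,"wz": 0,"grip": 0.04}
    - {"tx": 0,"ty": 0,"tz": 0,"wx": 0,"wy": 0,"wz": 0,"grip": 0.04}
  force: 25

```text
clock: 17.1
eef_pos: [0.6516, -0.157, -0.0126]
ee_rot: [3.091, 0.559, 0.002]
wrist_force: [0.1, 0.3, 0.4]
grip_width: 0.044
grip_force: 25.0
```

Creep to contact with the floor.

Emit:
drive_tool:
  commands:
    - {"tx": 0,"ty": 0,"tz": 0.001,"wx": 0,"wy": 0,"wz": 0,"grip": 0.04}
    - {"tx": 0,"ty": 0,"tz": 0.001,"wx": 0,"wy": 0,"wz": 0,"grip": 0.04}
    - {"tx": 0,"ty": 0,"tz": 0.001,"wx": 0,"wy": 0,"wz": 0,"grip": 0.04}
    - {"tx": 0,"ty": 0,"tz": 0.0005,"wx": 0,"wy": 0,"wz": 0,"grip": 0.04}
    - {"tx": 0,"ty": 0,"tz": 0,"wx": 0,"wy": 0,"wz": 0,"grip": 0.04}
    - {"tx": 0,"ty": 0,"tz": 0,"wx": 0,"wy": 0,"wz": 0,"grip": 0.04}
  force: 25

```text
clock: 17.7
eef_pos: [0.6512, -0.1569, -0.0166]
ee_rot: [3.091, 0.559, 0.0]
wrist_force: [-2.2, 0.6, 3.7]
grip_width: 0.0447
grip_force: 25.0
```

The ring is resting on the floor at 3.7 N and the expected height. I'll release and retreat straight up.

Emit:
drive_tool:
  commands:
    - {"tx": 0,"ty": 0,"tz": 0,"wx": 0,"wy": 0,"wz": 0,"grip": 0.046}
    - {"tx": 0,"ty": 0,"tz": 0,"wx": 0,"wy": 0,"wz": 0,"grip": 0.048}
    - {"tx": 0,"ty": 0,"tz": 0,"wx": 0,"wy": 0,"wz": 0,"grip": 0.052}
    - {"tx": 0,"ty": 0,"tz": 0,"wx": 0,"wy": 0,"wz": 0,"grip": 0.056}
    - {"tx": 0,"ty": 0,"tz": 0,"wx": 0,"wy": 0,"wz": 0,"grip": 0.056}
    - {"tx": 0,"ty": 0,"tz": -0.003,"wx": 0,"wy": 0,"wz": 0,"grip": 0.056}
    - {"tx": 0,"ty": 0,"tz": -0.006,"wx": 0,"wy": 0,"wz": 0,"grip": 0.056}
    - {"tx": 0,"ty": 0,"tz": -0.01,"wx": 0,"wy": 0,"wz": 0,"grip": 0.056}
    - {"tx": 0,"ty": 0,"tz": -0.02,"wx": 0,"wy": 0,"wz": 0,"grip": 0.056}
    - {"tx": 0,"ty": 0,"tz": -0.03,"wx": 0,"wy": 0,"wz": 0,"grip": 0.056}
    - {"tx": 0,"ty": 0,"tz": -0.04,"wx": 0,"wy": 0,"wz": 0,"grip": 0.056}
    - {"tx": 0,"ty": 0,"tz": -0.03,"wx": 0,"wy": 0,"wz": 0,"grip": 0.056}
    - {"tx": 0,"ty": 0,"tz": -0.01,"wx": 0,"wy": 0,"wz": 0,"grip": 0.056}
    - {"tx": 0,"ty": 0,"tz": 0,"wx": 0,"wy": 0,"wz": 0,"grip": 0.056}
    - {"tx": 0,"ty": 0,"tz": 0,"wx": 0,"wy": 0,"wz": 0,"grip": 0.056}
    - {"tx": 0,"ty": 0,"tz": 0,"wx": 0,"wy": 0,"wz": 0,"grip": 0.056}
  force: 25

```text
clock: 19.3
eef_pos: [0.6505, -0.1566, 0.1301]
ee_rot: [-3.09, -0.559, 0.004]
wrist_force: [0.2, -0.4, 0.2]
grip_width: 0.0559
grip_force: 0.0
```

```bash
python3 - <<'E'
from rig import *
from h import *
s=snapshot("wrist");o=get_obs();print(o["clock"],o["eef_pos"],o["wrist_force"],o["grip_force"],o["grip_width"])
c=np.array([.651,-.157])
for z in(.004,.024):print("pred ring centre",z,proj(s,[*c,z]).round(1))
H=hsv(s).astype(int);m=(H[...,2]>100)&(H[...,1]<90);u,v=proj(s,[*c,.024]).astype(int)
k=np.zeros_like(m);k[max(v-60,0):v+60,u-60:u+60]=m[max(v-60,0):v+60,u-60:u+60]
cnt,_=cv2.findContours(k.astype(np.uint8),cv2.RETR_CCOMP,cv2.CHAIN_APPROX_NONE)
for q in cnt:
    if len(q)>30:e=cv2.fitEllipse(q);print(np.round(e[0],1),np.round(e[1],1),cv2.boundingRect(q),onz(s,e[0],.024).round(4))
print("46/23mm px",[(proj(s,[c[0],c[1]+d,.024])-proj(s,[c[0],c[1]-d,.024])).round(1) for d in(.023,.0115)])
E
```

```text
19.35 [ 0.65057803 -0.15665675  0.13031421] [-0.43723129  0.67743262  0.30076171] 0.0 0.05592099803461545
pred ring centre 0.004 [323.4 178.4]
pred ring centre 0.024 [323.4 183.5]
[376.8 174.7] [ 1.7 29.2] (371, 160, 12, 30) [ 0.6767 -0.2012  0.024 ]
[322.1 167. ] [ 81.8 108. ] (270, 123, 113, 86) [ 0.6656 -0.1503  0.024 ]
[315.8 181.1] [ 6.6 14. ] (312, 174, 9, 15) [ 0.6507 -0.1494  0.024 ]
[347.4 179.4] [ 4.3 21.9] (344, 169, 7, 22) [ 0.6628 -0.1769  0.024 ]
[328.8 132.6] [ 4.  28.7] (315, 127, 27, 11) [ 0.6975 -0.1449  0.024 ]
[277.7 163.3] [ 1.5 77.3] (265, 123, 26, 83) [ 0.6544 -0.1102  0.024 ]
46/23mm px [array([-45.2, -16.3]), array([-22.6,  -8.2])]
```

```bash
python3 - <<'E'
from rig import *
from h import *
s=snapshot("wrist");H=hsv(s)
for r in range(150,222,4):print(r,H[r,290:360:3,1].tolist())
E
```

```text
150 [71, 67, 68, 67, 69, 69, 72, 73, 68, 71, 71, 72, 70, 72, 73, 70, 71, 73, 73, 73, 74, 75, 76, 75]
154 [70, 72, 69, 70, 72, 68, 70, 70, 70, 71, 72, 71, 70, 71, 74, 74, 77, 73, 75, 75, 74, 75, 76, 77]
158 [71, 70, 70, 71, 72, 72, 69, 71, 68, 63, 51, 53, 61, 68, 73, 72, 75, 72, 73, 72, 75, 75, 77, 75]
162 [71, 73, 69, 70, 73, 70, 66, 34, 1, 0, 0, 0, 0, 0, 1, 60, 79, 73, 76, 76, 74, 75, 76, 76]
166 [70, 74, 71, 67, 70, 61, 1, 0, 0, 0, 0, 0, 0, 0, 0, 0, 0, 84, 78, 75, 75, 73, 75, 78]
170 [71, 73, 71, 70, 68, 0, 0, 0, 0, 0, 0, 0, 0, 0, 0, 0, 0, 0, 105, 77, 76, 75, 76, 77]
174 [70, 71, 72, 73, 0, 0, 0, 0, 0, 0, 32, 54, 33, 0, 0, 0, 0, 0, 0, 127, 74, 76, 78, 78]
178 [71, 69, 72, 54, 0, 0, 0, 0, 71, 79, 73, 73, 73, 74, 33, 0, 0, 0, 0, 93, 76, 73, 77, 79]
182 [72, 72, 73, 10, 0, 0, 0, 0, 139, 75, 76, 75, 73, 76, 77, 0, 0, 0, 0, 14, 77, 77, 79, 79]
186 [72, 72, 72, 9, 0, 0, 0, 0, 115, 74, 73, 72, 71, 71, 64, 0, 0, 0, 0, 19, 77, 76, 80, 76]
190 [79, 70, 72, 62, 0, 0, 0, 0, 21, 68, 91, 98, 85, 34, 7, 0, 0, 0, 0, 79, 79, 76, 79, 77]
194 [149, 108, 78, 101, 19, 1, 5, 4, 5, 20, 16, 18, 18, 7, 0, 0, 0, 0, 0, 79, 76, 76, 76, 76]
198 [148, 151, 147, 152, 152, 33, 3, 4, 4, 5, 4, 5, 4, 1, 0, 0, 0, 0, 105, 135, 90, 119, 150, 153]
202 [147, 146, 150, 150, 148, 151, 102, 5, 3, 4, 4, 4, 4, 4, 1, 1, 46, 157, 154, 153, 150, 153, 154, 154]
206 [150, 151, 148, 153, 150, 151, 150, 149, 125, 81, 39, 25, 44, 61, 137, 155, 152, 152, 151, 155, 151, 150, 154, 154]
210 [145, 149, 153, 149, 150, 152, 151, 149, 149, 151, 150, 151, 153, 148, 150, 150, 149, 154, 152, 151, 152, 155, 154, 164]
214 [176, 167, 156, 151, 151, 147, 151, 148, 148, 152, 151, 147, 150, 151, 149, 152, 148, 151, 149, 154, 157, 153, 157, 171]
218 [163, 159, 160, 176, 176, 173, 158, 154, 151, 149, 150, 148, 150, 150, 147, 152, 153, 152, 153, 155, 151, 155, 168, 156]
```

The ring lies flat and round on the yellow floor, centred at about (323,183) as predicted.

```bash
python3 -c "
from rig import *
print(hand_in())"
```

```text
the job is handed in; nothing more can be done
None
```

The ring stopped on the yellow step (23 mm bore). I pressed the gauge about 5 mm for over a second, then set the ring down flat in the yellow tray and handed the job in at about 19 s, with no verdict returned. My first grip closed on nothing, because the fingertips end about 30 mm short of the reported TCP.

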